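# Snap the lid onto a new sharps bin and keep it pressed home

## Robot

A 6-joint arm with a two-finger parallel gripper is mounted at the origin on the work surface. World frame = base frame: x ahead of the robot, y to its left, z up, the work surface at z = 0. Lengths are in mm, angles in rad, forces in N, time in s.
With the tool pointing down it reaches from about 300 to 750 mm from the base axis. Payload 8.5 kg.
Tool frame: the origin (TCP) lies midway between the tips of the shut fingers; the grasp point (between the pads) lies 19 mm behind it; z points along the fingers, y is the line along which they close (so a half turn about z gives the same grasp; the last joint's range is limited). The gripper opens to 85 mm and grips with 20 to 120 N. Pads are 22 mm wide; open, the fingers measure 114 mm over their backs; the gripper's body (76 mm by 85 mm) begins 54 mm behind the grasp point. The pads swing forward as they close: fully open they stand 13 mm farther back than shut.
Start: joints at [0.986, 0.381, 1.297, -0, 1.464, -0.215], TCP at [198.776, 512.804, 200.422] pointing down, gripper open.
Joint ranges: [-3.11, 3.11], [-0.89, 2.33], [0.22, 2.48], [-1.42, 4.56], [0.17, 2.85], [-2.88, 2.88]. Speed limits (rad/s): [2.39, 2.39, 3.14, 3.14, 3.14, 3.14].

## Interface

Orientations are given as a rotation vector (axis times angle).
In Python, from plant import telemetry, imaging, sign_off, models gives the robot as it stands. The module is installed in compiled form; this text tells all that it offers.
- The arm moves only by the shell command python3 -m crank 'ROWS' [OPENING] [FORCE]. ROWS is JSON, a list of rows, each an object with "dp": the shift along the tool's x, y, z as a fraction of full scale, a list of three; "yaw": the turn about the tool's z as a fraction of full scale. In form: [{"dp": [dx, dy, dz], "yaw": yaw}, ...]. A call has 1 to 10 rows; each row is the pose to reach, as a shift and turn from the pose commanded when the call began, along the tool's axes at that moment; what a row does not reach only later rows make up. Full scale, the value 1, is 12 cm for a shift and 120 degrees for a turn. A row lasts 1/10 s, in which the tool goes at most 50 mm and 8.59 degrees, less where a joint would pass 70% of its speed; a pose out of reach is approached as far as the arm can. A call with a number of a shift or a turn outside -1 to 1 is refused whole. A call with a gripper value outside its range is refused whole. OPENING is the closure, from -1 (fully open) to 1 (shut), set as the call begins (- or left out, the last holds). The fingers move at their own pace and stop on an object; FORCE is the grip in N (left out, the last holds). Time passes only in rows, so rows that repeat a pose let the fingers close. It gives the time, the measured TCP pose, the force, the opening and the grip force at its end, in the units of the state.
- telemetry.read_state(): the state, without advancing time (a new reading comes with each control period).
- imaging.get_image(name): name is "side" or "top"; returns a dict with "img" (420x560x3 uint8, blue, green, red), "fovy" (degrees; the focal length in pixels is half the picture's height over the tangent of half this angle, whatever the lens; pixels are square), "cx", "cy" (the principal point, pixels), "position" and "orientation" of the camera in the world. Camera axes: x right, y down, z forward; pixel columns grow to the right and rows downward; lengths in mm; the calibration is good to about 2 mm. A picture is of the moment at which its call begins. There is no depth.
- sign_off(): hands the job in; it is judged then, once.
Trained networks look in the newest picture that a camera, given by its name, has taken for a name from the list of things; names that differ only in an ending like _2 or _b are one class to them, and where a whole thing is asked for, a point or a joint stands for the part that bears it (a point fixed in the world has none). Each returns a list of dicts, best first, with "confidence" (0 to 1); they miss things now and then, are a little off and sometimes report something else, mostly with a low value. They report only what shows in the picture. A call takes as long as a camera call.
- models.spot_in(camera, label): "location" ([x, y, z] in mm, in the coordinates of the camera as it stood for that picture, good to about 4 mm: the middle of the surface that is visible of it).
- models.silhouettes(camera, label): "mask" (420x560 bool, what is visible of it).
- models.tip_of(camera, label): "location" ([x, y, z] in mm, in the coordinates of the camera as it stood for that picture, good to about 4 mm: a listed point, or the origin of a listed thing).
The state is a dict: "t": time; "joint_positions": joint angles; "qd": joint speeds; "effort": joint torques, N m; "ee_pos": TCP position; "ee_rot": TCP orientation; "force": force on the tool from outside, world axes, zero at the start; "ft_torque": the same for the moment, N m; "gripper_width": finger opening in mm; "grip_force": force on a finger pad.
Only numpy, scipy, OpenCV 4.12 (cv2) and the standard library are available. Lean on these libraries where they do the work, as an engineer would, in place of code of your own. Each camera call takes 0.05 s, during which the arm holds its last target. There are 200 camera calls.

## Task

Get the new sharps bin ready for use: pick up its lid by the oblong collar, set it squarely on the open tub in the bench bracket and press it straight down until it snaps over the catches and sits fully home all round. Then keep pressing: finish with the hand still pushing the lid firmly down, about 15 N, and do not let go. Press it, never ram it, and leave the other things on the bench standing where they are.

Things in the scene. Friction and masses are not known exactly. Their poses are not given: they have to be found in the camera images.
- bin: Open tub of the sharps bin: round, hollow, yellow plastic, upright in a steel bracket fixed to the bench. Origin at the centre of its foot on the bench, z up. Rim 125 mm above the bench, 84 mm across; a flange 101 mm across at 107.5 to 110 mm; steel foot 130 x 110 x 3 mm. Neck 84 mm across with six sprung catches, standing out to 94 mm across at height 117 mm. The lid fits at any yaw.
- bin_seat (a point): Point on the tub's axis, 111.5 mm above the bench, where the lid's origin lies when fully home. Laid on loosely, the lid stops on the catches about 8 mm higher. Pressed, the force climbs over 4 mm to 9-16 N, drops to nothing as the lid snaps over (3 to 4 mm above home), then rises as the deck lands on the rim, a hard stop. A lid up to 3 mm off-centre finds its own way on.
- lid: Loose lid, yellow plastic, about 70 g, lying right way up. Origin at the centre of its underside (lower edge of the skirt), z up. Round, 102 mm across, deck 16.5 mm above the origin; the skirt's inside is 97 mm across, 13.5 mm deep, with a snap bead (89 mm across) at its lower edge. Any yaw fits. A flap, 36 mm wide, hangs open from the collar's +x end, out to 73 mm from the axis.
- lid_collar (a point): Centre of the top of the lid's collar, on the lid's axis 42.5 mm above the lid's origin, axes as the lid's. The collar is an oblong box standing on the deck, 26 mm tall with upright flat sides: 54 mm along the lid's x, 40 mm along its y. Grip it across the 40 mm.
- vial: Bystander: small closed glass vial, 28 mm across, 55 mm tall; origin at the centre of its underside.
- wash_bottle: Bystander: white wash bottle, 70 mm across, about 200 mm tall with its bent spout; origin at the centre of its underside.
- tip_box: Bystander: closed pipette-tip box, 84 x 122 x 73 mm tall; origin at the centre of its underside.

How it is judged (in metres and radians):
On the way, in this order (a step that is already met when the one before it is completed fails the run):
1. the lid is lifted off the bench in the gripper (height (world z) of lid above 0.05 m and contact force between the fingers and lid above 1 N), for 0.2 s.
2. the lid has snapped past all the catches and sits fully home (z of lid in the frame of bin_seat below 0.002 m and horizontal distance between lid and bin_seat below 0.004 m and angle between lid's own z axis and vertical below 0.05 rad), for 0.2 s.
At the end, for the whole second after the job is handed in: The lid is snapped fully home on the tub (within 2 mm of its seat in height, 4 mm of the axis, level within 0.05 rad), at rest, and the gripper is still on it, pushing it down on the tub with more than 5 N all through the last second (all of step 2 and z of lid in the frame of bin_seat above -0.003 m and contact force between lid and bin above 5 N and contact force between the fingers and lid above 3 N and linear speed of lid below 0.02 m/s); the arm keeps its last pose, push and grip.
It fails at once if the lid is rammed onto the tub with more than 70 N (contact force between lid and bin above 70 N).
It fails at once if a bystander is knocked over or shifted by more than 25 mm (distance of any of vial, wash_bottle, tip_box from where it was at the start of the episode above 0.025 m or angle between any of vial, wash_bottle, tip_box's own z axis and vertical above 0.5 rad).
It also fails if it takes over 51 s, if anything falls off the work surface, if the arm or the gripper's body presses on something with over 40 N, if the wrist force passes 120 N, or if a joint passes its speed limit or range.

## Working session

There is one attempt and no reset: what is moved stays moved. The work goes in short steps, Python scripts to look and compute and a shell command to move; the robot and the scene stay as the last step left them, time stands still between calls to the robot, and variables do not carry over. Pictures are saved under pics/ and viewed, at most 10 in all, crops included, and the job is handed in when it is done.

```bash
mkdir -p pics; cat > h.py <<'E'
import numpy as np, cv2
from scipy.spatial.transform import Rotation as R
from plant import telemetry, imaging, models
def cam(n):
    d=imaging.get_image(n); o=np.array(d["orientation"],float)
    M=R.from_rotvec(o).as_matrix() if o.size==3 else (o if o.shape==(3,3) else R.from_quat(o).as_matrix())
    return d,M,np.array(d["position"],float)
def w(M,p,l): return M@np.array(l)+p
E
python3 - <<'E'
from h import *
ims=[]
for n in("side","top"):
    d,M,p=cam(n); ims.append(d["img"]); cv2.imwrite(f"pics/{n}0.png",d["img"])
    print(n,d["fovy"],d["cx"],d["cy"],p.round(),d["orientation"])
    for l in("bin","bin_seat","lid","lid_collar","vial","wash_bottle","tip_box"):
        print(l,[(w(M,p,r["location"]).round(),round(r["confidence"],2)) for r in models.tip_of(n,l)[:2]])
s=telemetry.read_state();print(s)
E
```

```text
side 42.20273921003976 279.63490654037685 209.0330246732981 [438. 796. 626.] [-0.30417744  2.6326192  -1.44920464]
bin [(array([552., 211.,   4.]), 0.87)]
bin_seat [(array([551., 209., 112.]), 0.55)]
lid [(array([ 500., -244.,    5.]), 0.76)]
lid_collar [(array([ 504., -245.,   40.]), 0.74)]
vial [(array([495., -12.,   3.]), 0.75)]
wash_bottle [(array([778.,  61.,   2.]), 0.93)]
tip_box [(array([ 759., -192.,   -4.]), 0.83)]
top 50.48912842493772 280.0631124130449 207.08389425684027 [466. -11. 882.] [-2.10661348  2.09550341 -0.16891465]
bin [(array([551., 210.,   2.]), 0.9), (array([554., 211., 111.]), 0.56)]
bin_seat [(array([ 502., -250.,    0.]), 0.45), (array([778.,  61.,  -1.]), 0.44)]
lid [(array([ 503., -249.,   -0.]), 0.58)]
lid_collar [(array([ 506., -245.,   48.]), 0.98)]
vial [(array([493.,  -7.,   1.]), 0.53)]
wash_bottle [(array([780.,  59.,   1.]), 0.6)]
tip_box [(array([ 759., -190.,   -1.]), 0.97)]
{'t': 0.8, 'joint_positions': array([ 9.85678146e-01,  3.80620248e-01,  1.29744036e+00, -9.01425080e-06,
        1.46359521e+00, -2.15313851e-01]), 'qd': array([-0.00011913,  0.00092275, -0.00018922,  0.00030044,  0.00051024,
       -0.00022256]), 'effort': array([-1.90684521e-03, -4.48289967e+01, -2.31449944e+01, -3.33742282e-04,
        5.61957604e-04, -9.41504368e-06]), 'ee_pos': array([198.78136311, 512.78641989, 200.39789039]), 'ee_rot': array([-5.77578464e-01, -3.08802603e+00,  9.68679586e-05]), 'force': array([-0.68806855, -0.42500189, -0.21690537]), 'ft_torque': array([ 0.01386343, -0.00150282, -0.06541034]), 'grip_force': 0.0, 'gripper_width': 85.36357795635732}
```

View pics/top0.png

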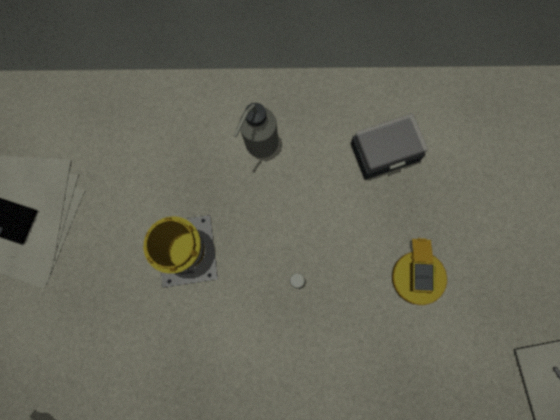

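View pics/side0.png

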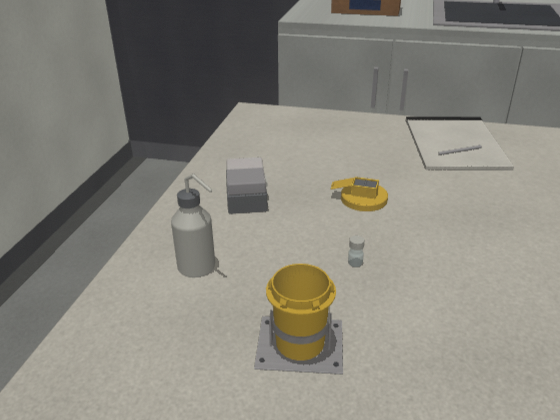

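```bash
python3 - <<'E'
from h import *
s=telemetry.read_state();print(R.from_rotvec(s["ee_rot"]).as_matrix().round(3))
d,M,p=cam("top")
m=models.silhouettes("top","lid")[0]["mask"]; print(m.sum())
f=210/np.tan(np.radians(d["fovy"]/2))
def px(P):
    c=M.T@(np.array(P)-p); return c[:2]/c[2]*f+[d["cx"],d["cy"]]
print(px([503,-248,42.5]),px([503,-248,16.5]),px([603,-248,42.5]))
ys,xs=np.nonzero(m)
x0,x1,y0,y1=max(xs.min()-15,0),xs.max()+15,max(ys.min()-15,0),ys.max()+15
c=cv2.resize(d["img"][y0:y1,x0:x1],None,fx=5,fy=5,interpolation=cv2.INTER_CUBIC)
print(x0,y0,c.shape);cv2.imwrite("pics/lidcrop.png",c[:600,:800])
E
```

```text
[[-0.932  0.361 -0.   ]
 [ 0.361  0.932 -0.   ]
 [ 0.    -0.    -1.   ]]
2657
[424.94784338 276.7515849 ] [421.08279307 277.3349582 ] [422.04431741 223.19024841]
377 224 (475, 425, 3)
```

View pics/lidcrop.png

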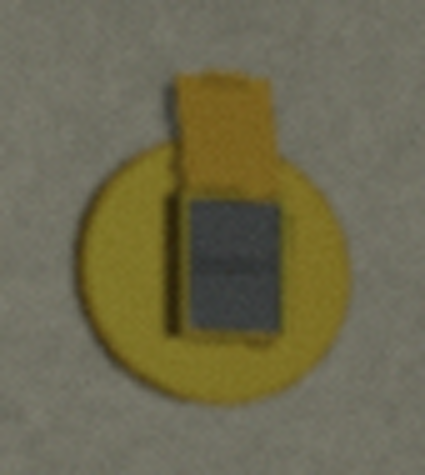

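The top view shows the tub at about (173,246), the lid at (420,278) with its flap pointing up the image (+x), the vial at (297,281), and the collar top at about (424,277). This agrees with the networks' positions: lid near (503,-246) with yaw near 0, bin near (552,210). I'm moving over the lid at z = 200.

```bash

python3 -m crank '[{"dp":[-0.31,-0.33,0],"yaw":-0.06},{"dp":[-0.62,-0.67,0],"yaw":-0.12},{"dp":[-0.93,-1,0],"yaw":-0.167},{"dp":[-0.93,-1,0],"yaw":-0.167}]' -1 80
for i in 1 2 3 4 5; do python3 -m crank '[{"dp":[-0.14,-0.33,0],"yaw":0},{"dp":[-0.28,-0.67,0],"yaw":0},{"dp":[-0.427,-1,0],"yaw":0}]'|tail -3; done
python3 -m crank '[{"dp":[0,0,0.5],"yaw":0},{"dp":[0,0,0.75],"yaw":0},{"dp":[0,0,0.9],"yaw":0},{"dp":[0,0,0.9],"yaw":0}]'
python3 - <<'E'
from h import *
s=telemetry.read_state();print(s["t"],s["ee_pos"],R.from_rotvec(s["ee_rot"]).as_matrix().round(3),s["force"])
for n in("side","top"):
    d,M,p=cam(n); cv2.imwrite(f"pics/{n}1.png",d["img"])
    for l in("lid","lid_collar"):
        print(l,[(w(M,p,r["location"]).round(),round(r["confidence"],2)) for r in models.tip_of(n,l)[:2]])
    if n=="side": cv2.imwrite("pics/s1c.png",cv2.resize(d["img"][100:240,270:450],None,fx=4,fy=4))
E
```

```text
t: 1.3
ee_pos: [260.2, 357.5, 200.6]
ee_rot: [0.031, 3.141, -0.001]
force: [-0.9, -0.4, -0.6]
gripper_width: 85.4
grip_force: 0.0
force: [1.2, 0.3, 0.4]
gripper_width: 85.4
grip_force: 0.0
force: [0.5, 0.8, 0.2]
gripper_width: 85.4
grip_force: 0.0
force: [1.5, 1.6, -0.2]
gripper_width: 85.2
grip_force: 0.0
force: [0.7, 0.8, 0.6]
gripper_width: 85.5
grip_force: 0.0
force: [0.8, 0.2, 0.5]
gripper_width: 85.2
grip_force: 0.0
t: 3.2
ee_pos: [502.4, -243.7, 89.9]
ee_rot: [-0.032, -3.137, -0.005]
force: [0.2, -1.1, 0.3]
gripper_width: 85.7
grip_force: 0.0
3.2 [ 502.42844338 -243.68938273   89.92878582] [[-1.     0.02  -0.004]
 [ 0.02   1.     0.003]
 [ 0.004  0.003 -1.   ]] [ 0.17979897 -1.12239191  0.2757896 ]
lid [(array([ 500., -242.,    5.]), 0.66)]
lid_collar [(array([ 506., -243.,   40.]), 0.79)]
lid [(array([ 502., -249.,    2.]), 0.68)]
lid_collar [(array([ 503., -245.,   44.]), 0.83)]
```

View pics/s1c.png

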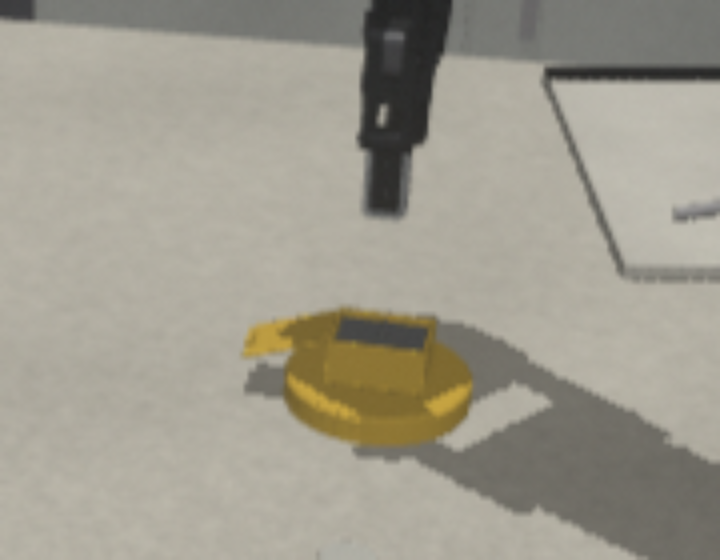

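The crop shows the fingers straight above the collar, whose top is around (385,330), with the flap off to the left. I'll descend, close and lift.

```bash

python3 -m crank '[{"dp":[0,-0.01,0.25],"yaw":0},{"dp":[0,-0.01,0.45],"yaw":0},{"dp":[0,-0.01,0.54],"yaw":0},{"dp":[0,-0.01,0.58],"yaw":0},{"dp":[0,-0.01,0.59],"yaw":0},{"dp":[0,-0.01,0.59],"yaw":0},{"dp":[0,-0.01,0.59],"yaw":0}]'
python3 -m crank '[{"dp":[0,0,0],"yaw":0},{"dp":[0,0,0],"yaw":0},{"dp":[0,0,0],"yaw":0},{"dp":[0,0,0],"yaw":0},{"dp":[0,0,0],"yaw":0},{"dp":[0,0,0],"yaw":0},{"dp":[0,0,0],"yaw":0},{"dp":[0,0,0],"yaw":0}]' 1 80
```

```text
t: 4.2
ee_pos: [504.0, -245.9, 22.6]
ee_rot: [0.031, 3.14, -0.002]
force: [-0.5, 1.1, 0.1]
gripper_width: 85.4
grip_force: 0.0
t: 5.0
ee_pos: [503.6, -245.6, 21.6]
ee_rot: [-0.031, -3.141, -0.0]
force: [-0.5, 1.2, -0.2]
gripper_width: -0.1
grip_force: 0.0
```

The gripper shut fully without holding anything, so I'll look.

```bash
python3 - <<'E'
from h import *
c=[]
for n in("side","top"):
    d,M,p=cam(n)
    for l in("lid","lid_collar"):
        print(l,[(w(M,p,r["location"]).round(),round(r["confidence"],2)) for r in models.tip_of(n,l)[:2]])
    c.append(cv2.resize(d["img"][100:240,270:450] if n=="side" else d["img"][200:340,340:520],None,fx=2.2,fy=3))
cv2.imwrite("pics/c2.png",np.hstack(c))
s=telemetry.read_state();print(s["gripper_width"],s["grip_force"])
E
```

```text
lid [(array([ 499., -245.,    6.]), 0.55)]
lid_collar [(array([ 504., -243.,   40.]), 0.59)]
lid [(array([ 501., -249.,   -1.]), 0.68)]
lid_collar [(array([ 504., -243.,   45.]), 0.58)]
-0.1881978716487792 0.0
```

View pics/c2.png

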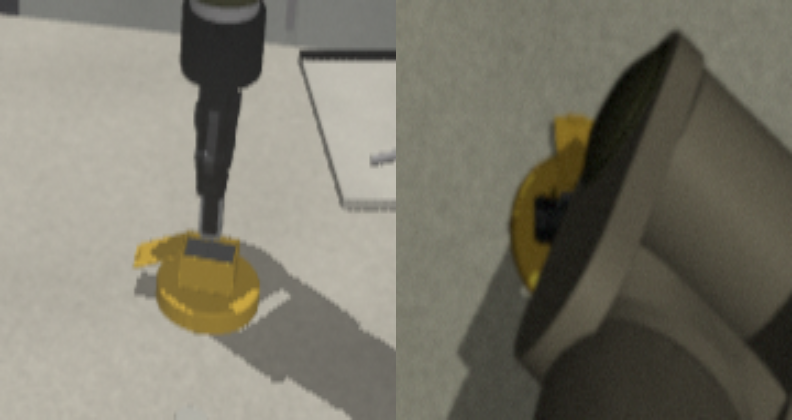

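The side crop shows the shut finger tips ending at or behind the collar's top, at pixel (365,178). I'll compare that with the projected TCP.

```bash
python3 - <<'E'
from h import *
s=telemetry.read_state();e=s["ee_pos"]; print(e,s["force"])
for n in("side","top"):
    d,M,p=cam(n);f=210/np.tan(np.radians(d["fovy"]/2))
    def px(P):
        c=M.T@(np.array(P,float)-p); return (c[:2]/c[2]*f+[d["cx"],d["cy"]]).round(1)
    print(n,"tcp",px(e),"z50",px([e[0],e[1],50]),"z103 ",px([502.4,-243.7,103]),"collar",px([504,-245,42.5]))
    for a in(-27,27):
        for b in (-20,20): print(px([504+a,-245+b,42.5]),px([504+a,-245+b,16.5]))
    cv2.imwrite(f"pics/{n}3.png",cv2.resize(d["img"][130:220,320:420] if n=="side" else d["img"][230:320,370:470],None,fx=6,fy=6,interpolation=cv2.INTER_CUBIC))
E
```

```text
[ 503.56865972 -245.64674761   21.62085208] [-0.26154042 -0.16982419 -0.09901906]
side tcp [363.7 191. ] z50 [364.7 179.7] z103  [367.  158.2] collar [364.2 182.8]
[377.5 179.7] [376.5 190. ]
[375.9 188.7] [374.9 199.1]
[352.9 177.1] [352.1 187.3]
[350.6 186. ] [349.9 196.3]
top tcp [420.6 276.9] z50 [424.8 276.3] z103  [432.4 275.6] collar [423.3 276.2]
[435.1 291.2] [430.9 291.3]
[413. 291.] [409.5 291.1]
[433.4 261.6] [429.3 262.6]
[411.6 261.4] [408.2 262.5]
```

View pics/side3.png

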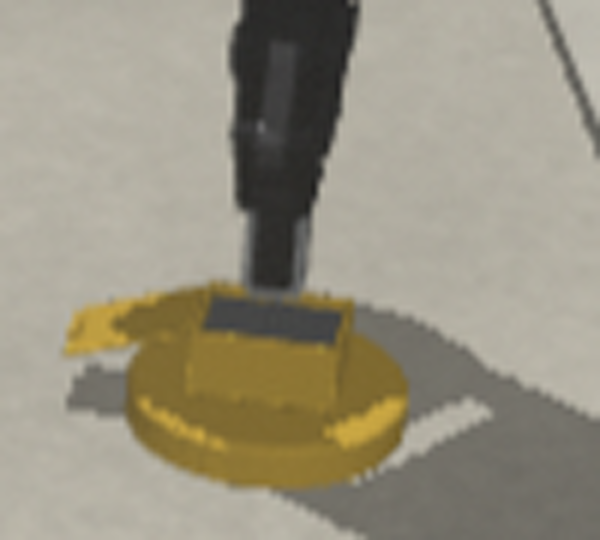

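View pics/top3.png

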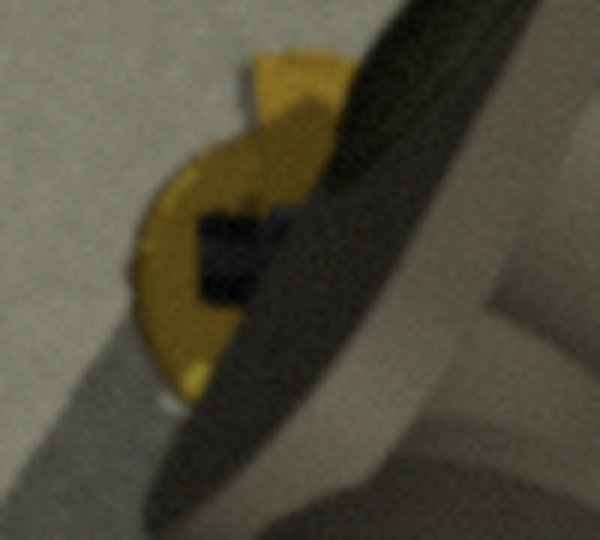

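The side crop shows the tips (272,292) hanging above the collar's dark top, not around it. The true tip is at z ≈ 52-56, about 30 mm above the reported value, so the z reading can't be trusted. I'll open and descend further, watching the force.

```bash

python3 -m crank '[{"dp":[0,0,0],"yaw":0},{"dp":[0,0,0],"yaw":0},{"dp":[0,0,0],"yaw":0},{"dp":[0,0,0],"yaw":0},{"dp":[0,0,0],"yaw":0},{"dp":[0,0,0],"yaw":0}]' -1 80 | tail -2
python3 -m crank '[{"dp":[0,0,0.05],"yaw":0},{"dp":[0,0,0.1],"yaw":0},{"dp":[0,0,0.15],"yaw":0},{"dp":[0,0,0.2],"yaw":0},{"dp":[0,0,0.23],"yaw":0},{"dp":[0,0,0.23],"yaw":0}]'
python3 - <<'E'
from h import *
d,M,p=cam("side");cv2.imwrite("pics/side4.png",cv2.resize(d["img"][130:220,320:420],None,fx=6,fy=6,interpolation=cv2.INTER_CUBIC))
E
```

```text
gripper_width: 84.8
grip_force: 0.0
t: 6.6
ee_pos: [503.3, -245.5, -6.6]
ee_rot: [-0.032, -3.141, -0.001]
force: [-0.2, -0.2, -0.1]
gripper_width: 85.5
grip_force: 0.0
```

View pics/side4.png

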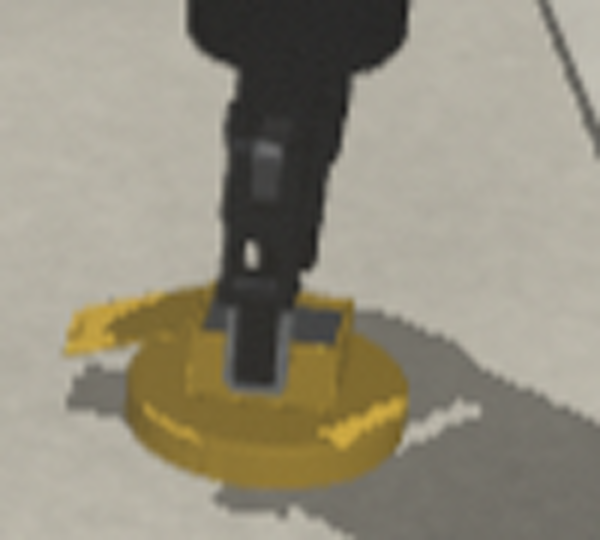

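The near finger is now in front of the collar, its tip at (258,388), which puts it at z ≈ 37 while open. I'll go 5 mm lower and close.

```bash

python3 -m crank '[{"dp":[0,0,0.02],"yaw":0},{"dp":[0,0,0.04],"yaw":0},{"dp":[0,0,0.04],"yaw":0}]'|sed -n 2,4p
python3 -m crank '[{"dp":[0,0,0],"yaw":0},{"dp":[0,0,0],"yaw":0},{"dp":[0,0,0],"yaw":0},{"dp":[0,0,0],"yaw":0},{"dp":[0,0,0],"yaw":0},{"dp":[0,0,0],"yaw":0},{"dp":[0,0,0],"yaw":0},{"dp":[0,0,0],"yaw":0}]' 1 80
```

```text
ee_pos: [503.4, -245.5, -11.0]
ee_rot: [-0.031, -3.141, -0.0]
force: [0.2, -0.4, -0.4]
t: 7.75
ee_pos: [503.9, -245.9, -10.2]
ee_rot: [0.032, 3.14, -0.001]
force: [-0.7, -0.2, 5.5]
gripper_width: 38.5
grip_force: 80.5
```

Gripped: width 38.5 mm, and the 5.5 N upward means the tips rest on the deck. I'll lift and carry to the tub.

```bash

python3 -m crank '[{"dp":[0,0,-0.1],"yaw":0},{"dp":[0,0,-0.3],"yaw":0},{"dp":[0,0,-0.6],"yaw":0},{"dp":[0,0,-0.9],"yaw":0},{"dp":[0,0,-0.9],"yaw":0},{"dp":[0,0,-0.9],"yaw":0},{"dp":[0,0,-0.9],"yaw":0}]'
python3 -m crank '[{"dp":[0,0,-0.25],"yaw":0},{"dp":[0,0,-0.5],"yaw":0},{"dp":[0,0,-0.6],"yaw":0}]' |tail -3
for i in 1 2 3 4; do python3 -m crank '[{"dp":[-0.02,0.24,0],"yaw":0},{"dp":[-0.04,0.48,0],"yaw":0},{"dp":[-0.06,0.72,0],"yaw":0},{"dp":[-0.081,0.952,0],"yaw":0}]'|tail -2; done
python3 -m crank '[{"dp":[0,0,0],"yaw":0},{"dp":[0,0,0],"yaw":0},{"dp":[0,0,0],"yaw":0},{"dp":[0,0,0],"yaw":0}]'
python3 - <<'E'
from h import *
c=[]
for n in("side","top"):
    d,M,p=cam(n); c.append(d["img"][100:400,180:440] if n=="side" else d["img"][100:400,60:320])
    for l in("bin","bin_seat","lid","lid_collar"):
        print(n,l,[(w(M,p,r["location"]).round(),round(r["confidence"],2)) for r in models.tip_of(n,l)[:2]])
cv2.imwrite("pics/c5.png",cv2.resize(np.hstack(c),None,fx=1.5,fy=1.5))
E
```

```text
t: 8.45
ee_pos: [503.0, -245.2, 96.3]
ee_rot: [-0.031, -3.14, -0.002]
force: [-0.8, 1.3, -0.3]
gripper_width: 38.6
grip_force: 80.0
force: [0.5, -0.3, -0.8]
gripper_width: 38.5
grip_force: 80.1
gripper_width: 38.1
grip_force: 80.2
gripper_width: 38.6
grip_force: 80.2
gripper_width: 38.2
grip_force: 80.2
gripper_width: 38.4
grip_force: 80.2
t: 10.75
ee_pos: [551.6, 209.5, 168.9]
ee_rot: [-0.033, -3.141, 0.0]
force: [-0.3, 0.1, -1.1]
gripper_width: 38.5
grip_force: 80.2
side bin [(array([552., 209.,   2.]), 0.71)]
side bin_seat [(array([554., 207., 112.]), 0.73)]
side lid [(array([549., 210., 181.]), 0.7), (array([548., 213., 220.]), 0.39)]
side lid_collar [(array([554., 213., 218.]), 0.78)]
top bin [(array([553., 212.,   2.]), 0.67)]
top bin_seat []
top lid [(array([549., 209., 180.]), 0.77)]
top lid_collar [(array([553., 210., 224.]), 0.72)]
```

View pics/c5.png

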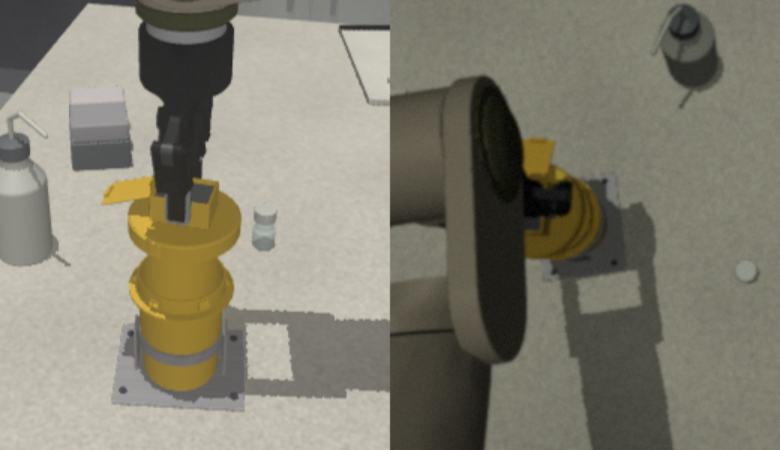

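The lid is held level above the tub, which the crop shows at about (181,290) with the lid at (185,225). The estimates agree to about 1 mm in xy. The lid is at z ≈ 180, so it needs 60 mm to reach the catches and 68 mm to be home.

```bash

python3 -m crank '[{"dp":[-0.005,0,0.1],"yaw":0},{"dp":[-0.005,0,0.25],"yaw":0},{"dp":[-0.005,0,0.37],"yaw":0},{"dp":[-0.005,0,0.43],"yaw":0},{"dp":[-0.005,0,0.45],"yaw":0},{"dp":[-0.005,0,0.45],"yaw":0},{"dp":[-0.005,0,0.45],"yaw":0}]' | head -4
for i in 1 2 3; do python3 -m crank '[{"dp":[0,0,0.01],"yaw":0},{"dp":[0,0,0.02],"yaw":0},{"dp":[0,0,0.02],"yaw":0}]' | sed -n '2p;4p'; done
```

```text
t: 11.95
ee_pos: [552.5, 210.5, 115.8]
ee_rot: [0.031, 3.14, 0.0]
force: [0.4, 0.1, -0.1]
ee_pos: [552.2, 210.5, 112.8]
force: [0.7, 0.4, -1.3]
ee_pos: [552.5, 210.2, 110.5]
force: [1.2, -1.2, 0.1]
ee_pos: [552.7, 210.1, 108.3]
force: [2.8, -4.2, 2.4]
```

First contact is at the expected height, with a small sideways push toward +x/-y. I'll shift about 1 mm that way and press in small steps.

```bash

python3 -m crank '[{"dp":[-0.008,-0.01,0],"yaw":0},{"dp":[-0.008,-0.01,0],"yaw":0}]' | sed -n '2p;4p'
for i in 1 2 3; do python3 -m crank '[{"dp":[0,0,0.005],"yaw":0},{"dp":[0,0,0.01],"yaw":0},{"dp":[0,0,0.01],"yaw":0}]' | sed -n '2,4p'; done
```

```text
ee_pos: [553.2, 209.1, 108.1]
force: [2.0, -2.5, 2.9]
ee_pos: [553.3, 209.2, 107.1]
ee_rot: [0.031, 3.141, 0.0]
force: [2.0, -2.7, 4.9]
ee_pos: [553.5, 209.2, 106.3]
ee_rot: [0.031, 3.14, 0.0]
force: [1.7, -2.4, 7.3]
ee_pos: [553.6, 209.3, 105.6]
ee_rot: [0.031, 3.139, 0.0]
force: [-0.0, -2.7, 10.5]
```

```bash

for i in 1 2; do python3 -m crank '[{"dp":[0,-0.003,0.005],"yaw":0},{"dp":[0,-0.003,0.01],"yaw":0},{"dp":[0,-0.003,0.01],"yaw":0}]' | sed -n '2,4p'; done
```

```text
ee_pos: [553.0, 209.0, 102.8]
ee_rot: [-0.031, -3.141, -0.0]
force: [3.9, -2.0, -7.7]
ee_pos: [552.5, 208.7, 101.5]
ee_rot: [-0.031, -3.14, -0.0]
force: [0.8, -0.9, -3.8]
```

It has snapped over. I'll press on to 15 N.

```bash

for i in 1 2 3; do python3 -m crank '[{"dp":[0,0,0.003],"yaw":0},{"dp":[0,0,0.006],"yaw":0},{"dp":[0,0,0.006],"yaw":0}]' | sed -n '2,4p'; done
```

```text
ee_pos: [553.0, 208.7, 101.4]
ee_rot: [-0.031, -3.141, -0.0]
force: [0.6, -0.5, -2.1]
ee_pos: [553.1, 208.6, 101.3]
ee_rot: [0.031, 3.141, 0.0]
force: [-3.1, 0.1, 5.2]
ee_pos: [553.1, 208.7, 101.3]
ee_rot: [0.031, 3.14, 0.001]
force: [-4.8, -0.3, 10.7]
```

```bash

python3 -m crank '[{"dp":[0.003,0,0.003],"yaw":0},{"dp":[0.003,0,0.005],"yaw":0},{"dp":[0.003,0,0.005],"yaw":0},{"dp":[0.003,0,0.005],"yaw":0},{"dp":[0.003,0,0.005],"yaw":0}]'
python3 - <<'E'
from h import *
for n in("side","top"):
    d,M,p=cam(n)
    if n=="side": cv2.imwrite("pics/c6.png",cv2.resize(d["img"][200:380,220:400],None,fx=3.3,fy=3.3,interpolation=cv2.INTER_CUBIC))
    for l in("lid","lid_collar","vial","wash_bottle","tip_box"):
        print(n,l,[(w(M,p,r["location"]).round(),round(r["confidence"],2)) for r in models.tip_of(n,l)[:1]])
s=telemetry.read_state();print(s["t"],s["force"],s["gripper_width"])
E
```

```text
t: 15.95
ee_pos: [553.1, 208.6, 101.3]
ee_rot: [0.031, 3.139, 0.001]
force: [-5.4, -1.6, 15.1]
gripper_width: 38.1
grip_force: 83.3
side lid [(array([551., 210., 114.]), 0.73)]
side lid_collar [(array([552., 210., 153.]), 0.7)]
side vial [(array([493., -15.,   3.]), 0.63)]
side wash_bottle [(array([782.,  59.,  -2.]), 0.73)]
side tip_box [(array([ 759., -190.,   -0.]), 0.78)]
top lid [(array([552., 207., 113.]), 0.69)]
top lid_collar [(array([552., 211., 155.]), 0.7)]
top vial [(array([493.,  -9.,  -1.]), 0.57)]
top wash_bottle [(array([780.,  60.,   1.]), 0.65)]
top tip_box [(array([ 758., -189.,    3.]), 0.65)]
16.55 [-5.28963548  0.19177594 12.66004054] 38.56268935989002
```

View pics/c6.png

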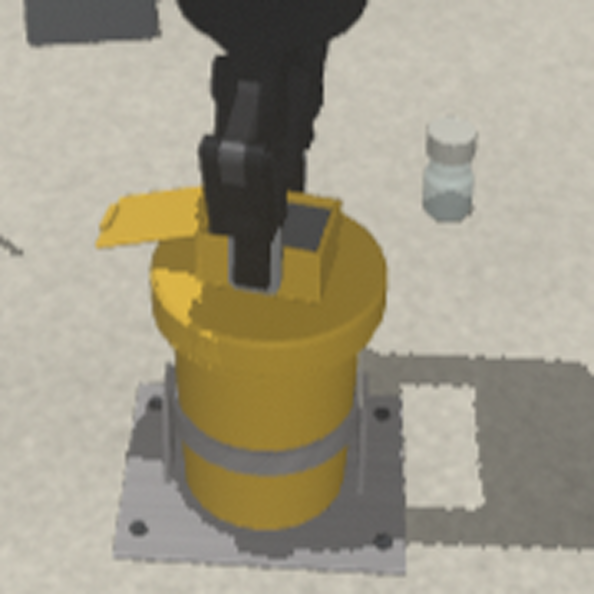

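The lid sits level with its skirt down over the flange, at (268,270), and nothing has shifted. I'll check that the force holds, then hand in.

```bash

python3 -m crank '[{"dp":[0,0,0.001],"yaw":0},{"dp":[0,0,0.001],"yaw":0},{"dp":[0,0,0.001],"yaw":0},{"dp":[0,0,0.001],"yaw":0},{"dp":[0,0,0.001],"yaw":0}]' | sed -n '2,4p'
python3 -m crank '[{"dp":[0,0,0],"yaw":0},{"dp":[0,0,0],"yaw":0},{"dp":[0,0,0],"yaw":0},{"dp":[0,0,0],"yaw":0},{"dp":[0,0,0],"yaw":0}]' | tee o | sed -n '2,4p'
python3 -c "
from plant import telemetry,sign_off
f=telemetry.read_state()['force'];print(f)
if 11<f[2]<20: print(sign_off())"
```

```text
ee_pos: [553.2, 208.7, 101.3]
ee_rot: [0.031, 3.139, 0.001]
force: [-5.0, -0.7, 13.6]
ee_pos: [553.2, 208.7, 101.3]
ee_rot: [0.031, 3.139, 0.001]
force: [-5.5, -1.4, 13.7]
[-5.46530107 -1.35618912 13.6724584 ]
the job is handed in; nothing more can be done
None
```

The lid is snapped fully home on the tub and level, with the gripper still holding it and pressing down at about 14 N; the bystanders did not move, and the job is handed in (no verdict came back).

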